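Shut the candle mould and lock its cam lever

ROBOT

A 7-joint arm with a two-finger parallel gripper is mounted at the origin on the work surface. World frame = base frame: x ahead of the robot, y to its left, z up, the work surface at z = 0. Lengths are in mm, angles in degrees, forces in N, time in s.
With the tool pointing down it reaches from about 400 to 750 mm from the base axis. Payload 19.5 kg.
Tool frame: the origin (TCP) lies at the very end of the fingers, on their centre line; the grasp point (between the pads) lies 19 mm behind it; z points along the fingers, x is the direction in which the jaws open and shut, and the axes are right-handed (so a half turn about z gives the same grasp; the last joint's range is limited). The gripper opens to 85 mm and grips with 20 to 120 N. Pads are 22 mm wide; open, the fingers measure 114 mm over their backs; the gripper's body (76 mm by 85 mm) begins 54 mm behind the grasp point. The pads swing forward as they close: fully open they stand 13 mm farther back than shut.
Start: joints at [65.85, 40.479, -1.581, 85.061, 1.261, 54.483, -4.326], TCP at [213.163, -534, 231.268] pointing down, gripper open.
Joint ranges: [-155.06, 155.06], [-18.47, 123.98], [-90, 86.84], [0, 140.48], [-83.41, 263.41], [0, 116], [-161.91, 161.91]. Speed limits (degrees/s): [108.29, 108.29, 147.25, 147.25, 172.46, 172.46, 172.46].

INTERFACE

Orientations are given as [roll, pitch, yaw] about the fixed x, y, z axes, in that order (R = Rz(yaw) Ry(pitch) Rx(roll)).
In Python, from workcell import bot gives the robot as it stands.
- The arm moves only by the tool arm_command, never from a script. Its argument "commands" is text: rows parted by semicolons, each of 5 numbers parted by spaces: the opening, from 0 (shut) to 1 (fully open), then the shift along the tool's x, y, z in mm, then the turn about the tool's z in rad. In form: fingers tx ty tz turn; .... A call has 1 to 20 rows; each row is the pose to reach, as a shift and turn from the pose commanded when the call began, along the tool's axes at that moment; what a row does not reach only later rows make up. A row lasts 1/8 s, in which the tool goes at most 62.5 mm and 10.7 degrees, less where a joint would pass 70% of its speed; a pose out of reach is approached as far as the arm can. A call with a gripper value outside its range is refused whole. The fingers move at their own pace and stop on an object; "squeeze" is the grip in N (left out, the last holds). Time passes only in rows, so rows that repeat a pose let the fingers close. It gives the time, the measured TCP pose, the force and the opening at its end, in the units of the state.
- bot.sense(): the state, without advancing time (a new reading comes with each control period).
- bot.read_camera(name): name is "scene" or "top"; returns a dict with "pixels" (384x512x3 uint8, blue, green, red), "intrinsics" (3x3 intrinsics, pixels), "eye" and "orientation" of the camera in the world. Camera axes: x right, y up, looking along -z (the intrinsics and any distortion apply to the point x, -y, -z); pixel columns grow to the right and rows downward; lengths in mm; the calibration is good to about 2 mm. A picture is of the moment at which its call begins. There is no depth.
- bot.job_done(): hands the job in, once; it reports no verdict.
Trained networks look in the newest picture that a camera, given by its name, has taken for a name from the list of things; names that differ only in an ending like _2 or _b are one class to them, and where a whole thing is asked for, a point or a joint stands for the part that bears it (a point fixed in the world has none). Each returns a list of dicts, best first, with "confidence" (0 to 1); they miss things now and then, are a little off and sometimes report something else, mostly with a low value. They report only what shows in the picture. A call takes as long as a camera call.
- bot.boxes_of(camera, label): "rect" ([centre column, centre row, width, height] in pixels, round what is visible of it).
The state is a dict: "time": time; "joint_pos": joint angles; "dq": joint speeds; "joint_torque": joint torques, N m; "position": TCP position; "eef_rot": TCP orientation; "contact_force": force on the tool from outside, world axes, zero at the start; "wrist_torque": the same for the moment, N m; "opening": finger opening in mm.
Only numpy, scipy, OpenCV 4.12 (cv2) and the standard library are available. Lean on these libraries where they do the work, as an engineer would, in place of code of your own. Each camera call takes 0.05 s, during which the arm holds its last target. There are 200 camera calls.

TASK

Get the candle mould ready for pouring: swing its hinged half fully shut, then turn the lever clockwise over the keeper's ramp until it drops into the notch, and press the knob down until the lever is fully home. Work gently: do not ram the mould half, and do not force the lever against the stop or the bottom of the notch. Leave everything else on the bench where it is.

Things in the scene. Friction and masses are not known exactly. Their poses are not given: they have to be found in the camera images.
- mould: Two-part aluminium pillar-candle mould, bolted down, 200 mm long (its y), 105 wide (x), top at 122 mm, on a dark base plate 142 x 244 x 12 mm. Origin on the bench under the middle of the parting plane (x = 0); the fixed half is at x = 0 to 55 mm, the hinged half on the -x side, towards the robot. Hinge pin at (0, 107) mm, lever's spindle at (30, -28) mm. Placed and turned anew each time.
- leaf (a joint): Opening angle of the hinged half about the upright hinge pin (rad): 0 shut against the fixed half, positive with its free (-y) end swung out towards the mould's -x, up to 0.9. It stays where it is left; the hinge is stiff and takes about 7 N at the half_face point.
- half: The hinged half, 50 mm thick (x = -50 to 0), 200 long, top at 122 mm; its frame is the mould's when shut. On its top the steel keeper: along +y a ramp rising 8 mm in 20, a crest 6 long, an 11 mm gap, a stop wall 16 high. In the gap a notch goes 6 mm below the half's top. The keeper is screwed on in slotted holes, up to 11 mm either way along y: the notch lies at turn = 1.57 +- 0.23, to be felt.
- half_face (a point): Point on the flat outer (-x) face of the hinged half where it is good to push it shut: 50 mm out from the parting face, 30 mm from the middle towards the free end, 85 mm above the bench (37 mm below the half's top).
- spindle (a point): Point on the lever's upright spindle axis, level with the mould's top (122 mm above the bench). The spindle's cap reaches 68 mm above it.
- turn (a joint): Angle of the lever about the spindle (rad), clockwise seen from above: at 0 the arm points along the mould's -y, at 1.57 along its -x, across the hinged half. It starts at 0 to 0.3 with the pin standing on the fixed half's top, and turns easily (under 2 N at the knob) until the pin meets the ramp, at about 0.7 to 1.2; over the ramp it takes some 2 to 6 N at the knob.
- lift (a joint): Height of the lever on its spindle (m): 0 with the pin at the bottom of the notch, 0.006 with it on the mould's top, 0.014 on the crest. Spring and weight push it down (4 N at 0.006, 7 N at 0.014); its sleeve rubs with 3.7 N, so past the crest it drops only to 0.003 to 0.006, and the rest takes 2 to 4 N of pressing on the knob, after which it stays down. The bottom of the notch and the stop wall are rigid.
- lever: Steel lever. Origin on the spindle axis, level with the mould's top when lift = 0; x along the arm, z up. The arm is 16 mm wide, z = 20 to 30 mm. At x = 55 mm a round-nosed follower pin, 8 mm thick, points down to z = -6 mm. At the end, x = 115 mm, an upright black knob, 24 mm across, z = 30 to 66 mm. Moves with turn and lift.
- knob_top (a point): Centre of the flat top of the lever's black knob (24 mm across, 36 mm high), 115 mm from the spindle axis; about 194 mm above the bench at the start; it turns and rises with the lever. A hand that grips it hard without rising along with it jams the lever: let the knob slide up and down along the fingers.
- pitcher: steel pouring pitcher, 110 mm across, 140 high; bystander. Origin at the centre of its underside.
- jar: empty glass candle jar, 76 mm across, 85 high; bystander. Origin at the centre of its underside.
- tin: lidded aluminium candle tin, 76 mm across, 48 high; bystander. Origin at the centre of its underside.
- scent: brown glass scent bottle, 42 mm across, 95 high; bystander. Origin at the centre of its underside.
- candle: finished cream pillar candle, 62 mm across, 104 high; bystander. Origin at the centre of its underside.
- wick_bar: flat steel wick bar, 130 x 18 x 4 mm; bystander. Origin at the centre of its underside.
- spatula: stirring spatula, 240 mm long, lying; bystander. Origin at its underside.

How it is judged (in metres and radians):
On the way, in this order (a step that is already met when the one before it is completed fails the run):
1. the hinged half is shut (within 0.025 rad) (value of joint leaf below 0.025 rad), for 0.2 s.
2. the half still shut, the lever rides up on the keeper's crest (lift above 11 mm) (value of joint leaf below 0.025 rad and value of joint lift above 0.011 m and value of joint turn above 0.8 rad), for 0.02 s.
3. the lever is fully home in the notch (lift below 1.5 mm) and the half shut (value of joint leaf below 0.025 rad and value of joint lift below 0.0015 m and value of joint turn above 1.25 rad), for 0.2 s.
At the end, for the whole second after the job is handed in: The hinged half is shut (leaf below 0.025 rad) and the lever stands across it (turn above 1.25 rad), at rest and fully down in the notch (lift below 1.5 mm) (all of step 3 and velocity of joint turn between -0.05 and 0.05 rad/s); the robot touches nothing.
It fails at once if the hinged half is rammed: more than 50 N from the robot (contact force between any of the fingers, the arm and half above 50 N).
It fails at once if the lever is forced: more than 35 N between the lever and the hinged half with its keeper (contact force between lever and half above 35 N).
It fails at once if a bystander is moved by more than 20 mm (distance of any of pitcher, jar, tin, scent, candle, wick_bar, spatula from where it was at the start of the episode above 0.02 m).
It also fails if it takes over 69 s, if anything falls off the work surface, if the arm or the gripper's body presses on something with over 40 N, if the wrist force passes 120 N, or if a joint passes its speed limit or range.

## Working session

There is one attempt and no reset: what is moved stays moved. The work goes in short steps, Python scripts to look and compute and a tool call to move; the robot and the scene stay as the last step left them, time stands still between calls to the robot, and variables do not carry over. Pictures are saved under pics/ and viewed, about 8 in all and at most 12, crops included, and the job is handed in when it is done.

Besides the shell and the picture viewer there is one more tool, called after "Emit:" in YAML: its name, and indented under it one key for each argument. arm_command: Moves the arm, as the interface text tells. Its arguments: {"type":"object","properties":{"commands":{"type":"string"},"squeeze":{"type":"number"}},"required":["commands"]}

```bash
mkdir -p pics; ls
python3 - <<'E'
from workcell import bot
import cv2
for n in("scene","top"):
    c=bot.read_camera(n); cv2.imwrite(f"pics/{n}0.png",c["pixels"]); print(n,c["intrinsics"],c["eye"],c["orientation"],c.keys())
    for l in("mould","half","lever","knob_top","spindle","half_face","pitcher","jar","tin","scent","candle","wick_bar","spatula"):
        print(l,[(round(d["confidence"],2),[round(v) for v in d["rect"]]) for d in bot.boxes_of(n,l)[:2]])
s=bot.sense(); print(s)
E
```

```text
pics
scene [[356.06879535   0.         259.81745663]
 [  0.         356.06879535 190.18061547]
 [  0.           0.           1.        ]] [1495.98302711   12.97391506  719.3468201 ] [58.20120898 -1.2859336  88.79359361] dict_keys(['pixels', 'intrinsics', 'eye', 'orientation'])
mould [(0.85, [235, 216, 94, 68])]
half [(0.58, [248, 202, 65, 37]), (0.54, [214, 198, 49, 25])]
lever [(0.88, [214, 196, 52, 27]), (0.68, [130, 199, 25, 20])]
knob_top [(0.77, [214, 195, 52, 27])]
spindle [(0.65, [236, 217, 92, 70])]
half_face [(0.64, [251, 202, 61, 45]), (0.33, [215, 197, 47, 27])]
pitcher [(0.91, [408, 212, 48, 53])]
jar [(0.64, [108, 212, 30, 30])]
tin [(0.57, [134, 199, 24, 20]), (0.39, [214, 197, 48, 22])]
scent [(0.74, [116, 233, 20, 26]), (0.56, [236, 218, 92, 75])]
candle [(0.58, [306, 232, 24, 36])]
wick_bar [(0.57, [255, 270, 21, 25]), (0.2, [214, 196, 49, 23])]
spatula [(0.73, [355, 196, 47, 38])]
top [[471.13536255   0.         258.13463649]
 [  0.         471.13536255 188.64889129]
 [  0.           0.           1.        ]] [ 387.26012667   29.87452304 1675.31845605] [  6.74803136
[... 681 characters left out ...]
86, 57])]
{'time': 1.4, 'joint_pos': array([65.85094301, 40.47906421, -1.57847032, 85.06097757,  1.26102701,
       54.48038161, -4.3250598 ]), 'dq': array([-0.04331405, -0.08215867,  0.09587225,  0.01548813,  0.07212856,
       -0.05936448,  0.03005453]), 'joint_torque': array([ 9.33525298e-04, -8.82960463e+01,  1.23407129e+00, -2.36377341e+01,
        1.69564103e-02,  1.86521902e-03,  3.41547889e-05]), 'position': array([ 213.1367098 , -534.02788083,  231.2738864 ]), 'eef_rot': array([ 1.79998086e+02,  3.00857656e-03, -6.82424542e+01]), 'contact_force': array([-0.50240152,  0.75013276,  0.02523055]), 'wrist_torque': array([0.0041419 , 0.00108913, 0.00174785]), 'opening': 85.51042707426879}
```

Run:
```python
import cv2,numpy as np
t=cv2.imread("pics/top0.png")[130:250,215:350]; s=cv2.imread("pics/scene0.png")[165:270,175:310]
cv2.imwrite("pics/t0c.png",cv2.resize(t,None,fx=5,fy=5,interpolation=cv2.INTER_CUBIC))
cv2.imwrite("pics/s0c.png",cv2.resize(s,None,fx=5,fy=5,interpolation=cv2.INTER_CUBIC))
```

```text
(no output)
```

View pics/t0c.png

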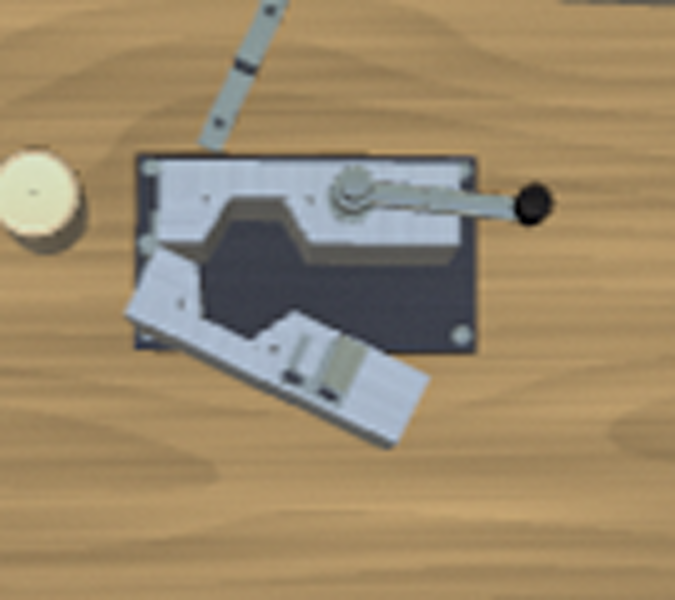

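View pics/s0c.png

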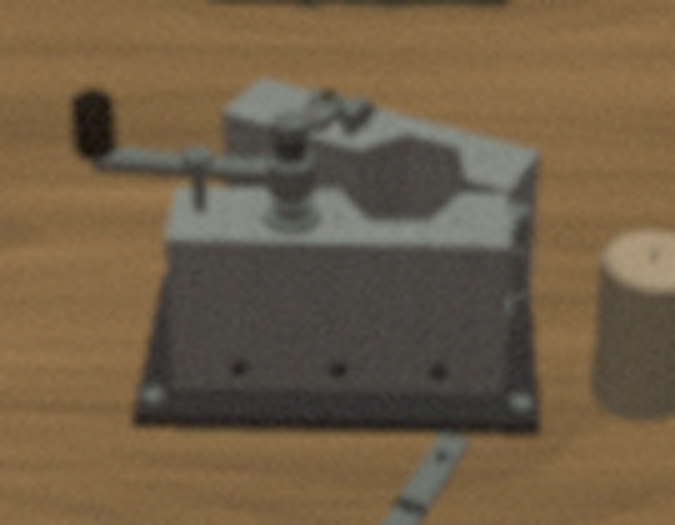

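View pics/top0.png

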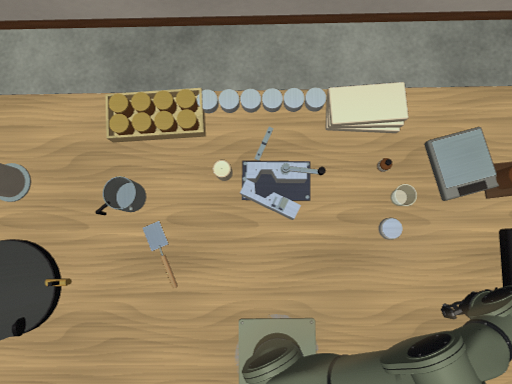

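```bash
cat > h.py <<'E'
import numpy as np, cv2
from scipy.spatial.transform import Rotation as R
from scipy.optimize import least_squares
def cam(c): return dict(K=np.array(c["intrinsics"]),e=np.array(c["eye"]),R=R.from_euler("xyz",c["orientation"],degrees=True).as_matrix())
def proj(c,P):
    q=(np.atleast_2d(P)-c["e"])@c["R"]; q=q*[1,-1,-1]; p=q@c["K"].T; return p[:,:2]/p[:,2:]
def ray(c,uv,z):
    d=c["R"]@(np.linalg.inv(c["K"])@[*uv,1]*[1,-1,-1]); return c["e"]+d*(z-c["e"][2])/d[2]
def m2w(m,p):
    a=m[2]; return np.array([m[0]+p[0]*np.cos(a)-p[1]*np.sin(a), m[1]+p[0]*np.sin(a)+p[1]*np.cos(a), p[2]])
def leafp(l,p):  # leaf opening: free (-y) end goes -x -> clockwise(neg) rotation about pin
    a=-l; x,y=p[0],p[1]-107; return np.array([x*np.cos(a)-y*np.sin(a),107+x*np.sin(a)+y*np.cos(a),p[2]])
def knobp(t,lift=6): return np.array([30-115*np.sin(t),-28-115*np.cos(t),122+66+lift])
E
cat > fit.py <<'E'
from h import *
from workcell import bot
T=cam(bot.read_camera("top"));S=cam(bot.read_camera("scene"))
ct=lambda u,v:(215+(u+.5)/5-.5,130+(v+.5)/5-.5); cs=lambda u,v:(175+(u+.5)/5-.5,165+(v+.5)/5-.5)
obs=[(T,(71,122,12),ct(136,156)),(T,(71,-122,12),ct(475,156)),(T,(-71,-122,12),ct(475,352)),(T,(-71,122,12),ct(136,350)),
(T,(30,-28,190),ct(353,188)),(T,(0,-100,122),ct(460,243)),(T,(55,-100,122),ct(460,162)),
(S,(71,-122,12),cs(137,412)),(S,(71,122,12),cs(537,415)),(S,(55,-100,122),cs(167,240)),(S,(55,100,122),cs(512,243)),(S,(0,-100,122),cs(182,190))]
lo=[((-50,-100,122),ct(389,441)),((0,-100,122),ct(430,377)),((-50,100,122),ct(125,315))]
def f(x):
    r=[proj(c,m2w(x,p))[0]-o for c,p,o in obs]
    r+=[proj(T,m2w(x,leafp(x[3],p)))[0]-o for p,o in lo]
    r+=[proj(T,m2w(x,knobp(x[4])))[0]-ct(534,203)]
    return np.ravel(r)
s=least_squares(f,[550,0,0,.4,.1],x_scale=[10,10,.1,.1,.1],loss="soft_l1")
print(s.x,np.round(f(s.x).reshape(-1,2),1).tolist())
m=s.x; np.save("m.npy",m)
print("half_face",m2w(m,leafp(m[3],(-50,-30,85))),"shut",m2w(m,(-50,-30,85)))
print("knob",m2w(m,knobp(m[4])),"spindle",m2w(m,(30,-28,122)),"knobend",m2w(m,knobp(1.57,0)))
for l in("candle","jar","tin","scent"):
    b=bot.boxes_of("top",l)[0]["rect"]; print(l,ray(T,b[:2],50))
E
python3 fit.py
```

```text
[ 6.07937792e+02 -4.17348356e+00 -2.29083958e-02  4.51153561e-01
  1.37361588e-01] [[-0.1, 1.1], [0.4, 1.6], [0.4, 2.0], [-0.7, 1.8], [0.3, -2.0], [-0.2, -0.5], [-0.3, -0.6], [-0.3, -0.8], [1.2, 0.1], [-0.3, 0.7], [0.4, 1.4], [-1.0, -0.0], [1.1, 0.5], [-0.5, -0.2], [-0.3, -1.1], [0.1, 0.0]]
half_face [503.36165386   3.73182099  85.        ] shut [557.26371907 -33.02029238  85.        ]
knob [ 618.93629628 -146.37951543  194.        ] spindle [637.28854099 -32.85332852 122.        ] knobend [522.3166541 -30.3106478 188.       ]
candle [649.78162268 177.05213995  50.        ]
jar [ 548.9963873  -445.28936012   50.        ]
tin [ 437.81610069 -399.4012336    50.        ]
scent [ 657.68296628 -374.74484694   50.        ]
```

Emit:
arm_command:
  commands: "0 -113 -268 0 -1.0; 0 -113 -268 0 -1.0; 0 -113 -268 0 -1.0; 0 -113 -268 0 -1.2; 0 -113 -268 0 -1.2; 0 -435 -431 0 -2.762; 0 -435 -431 0 -2.762; 0 -435 -431 0 -2.762; 0 -435 -431 0 -2.762; 0 -435 -431 0 -2.762; 0 -435 -431 0 -2.762; 0 -435 -431 0 -2.762; 0 -435 -431 0 -2.762; 0 -435 -431 0 -2.762; 0 -435 -431 0 -2.762; 0 -435 -431 0 -2.762"

```text
time: 3.7
position: [452.2, 29.6, 231.3]
eef_rot: [-180.0, -0.0, 90.0]
contact_force: [-0.2, -0.7, 0.3]
opening: -0.2
```

Emit:
arm_command:
  commands: "0 0 0 60 0; 0 0 0 120 0; 0 0 0 151 0; 0 0 0 151 0; 0 -8 15 151 0; 0 -12 23 151 0; 0 -16 28 151 0; 0 -18 32 151 0; 0 -20 36 151 0; 0 -23 40 151 0; 0 -26 45 151 0; 0 -30 50 151 0; 0 -34 55 151 0; 0 -38 60 151 0; 0 -42 65 151 0; 0 -46 70 151 0; 0 -50 75 151 0; 0 -54 79 151 0; 0 -57 82 151 0; 0 -59 84 151 0"

```text
time: 6.2
position: [535.4, -29.1, 80.2]
eef_rot: [-179.9, -0.0, 90.0]
contact_force: [-5.4, 1.1, 2.2]
opening: 0.3
```

Run:
```python
from workcell import bot
import cv2
c=bot.read_camera("top")["pixels"]; s=bot.read_camera("scene")["pixels"]
cv2.imwrite("pics/a1.png",cv2.hconcat([cv2.resize(c[140:240,235:335],(400,400),interpolation=2),cv2.resize(s[165:265,180:280],(400,400),interpolation=2)]))
print(bot.sense()["position"],bot.sense()["contact_force"])
```

```text
[535.58257987 -29.33191784  80.24673194] [-3.75190456 -2.58236778  2.11505308]
```

View pics/a1.png

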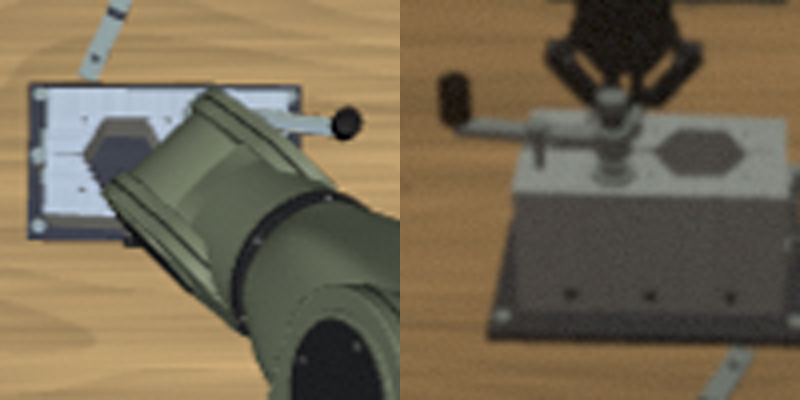

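Emit:
arm_command:
  commands: "0 0 1 0 0; 0 0 2 0 0; 0 0 3 0 0; 0 0 4 0 0; 0 0 4 0 0"

```text
time: 6.92
position: [539.4, -29.3, 80.2]
eef_rot: [-179.9, 0.0, 90.0]
contact_force: [-5.8, -0.1, 2.3]
opening: 0.1
```

Emit:
arm_command:
  commands: "0 0 1 0 0; 0 0 2 0 0; 0 0 3 0 0; 0 0 3 0 0"

```text
time: 7.42
position: [540.7, -29.4, 80.1]
eef_rot: [-179.7, 0.1, 90.0]
contact_force: [-20.6, -0.6, 11.1]
opening: -0.1
```

Emit:
arm_command:
  commands: "0 0 -10 0 0; 0 0 -30 0 0; 0 0 -40 -40 0; 0 0 -50 -100 0; 0 -30 -60 -150 0; 0 -80 -70 -150 0; 0 -140 -80 -150 0; 0 -200 -90 -150 0; 0 -251 -90 -150 0; 0 -251 -90 -150 0; 0 -251 -90 -150 0"

```text
time: 8.8
position: [453.3, -279.6, 230.3]
eef_rot: [180.0, -0.0, 90.0]
contact_force: [-0.3, 0.2, 0.4]
opening: 0.6
```

Run:
```python
from workcell import bot
import cv2
c=bot.read_camera("top")["pixels"]; s=bot.read_camera("scene")["pixels"]
cv2.imwrite("pics/t2.png",c);cv2.imwrite("pics/s2.png",s)
cv2.imwrite("pics/a2.png",cv2.resize(c[150:225,235:335],(800,600),interpolation=2))
cv2.imwrite("pics/b2.png",cv2.resize(s[165:255,180:300],(800,600),interpolation=2))
```

```text
(no output)
```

View pics/a2.png

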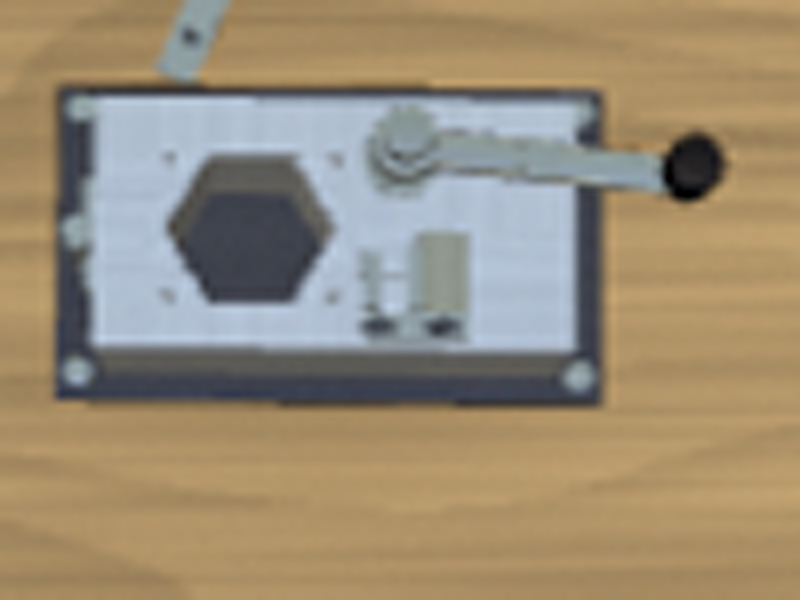

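View pics/b2.png

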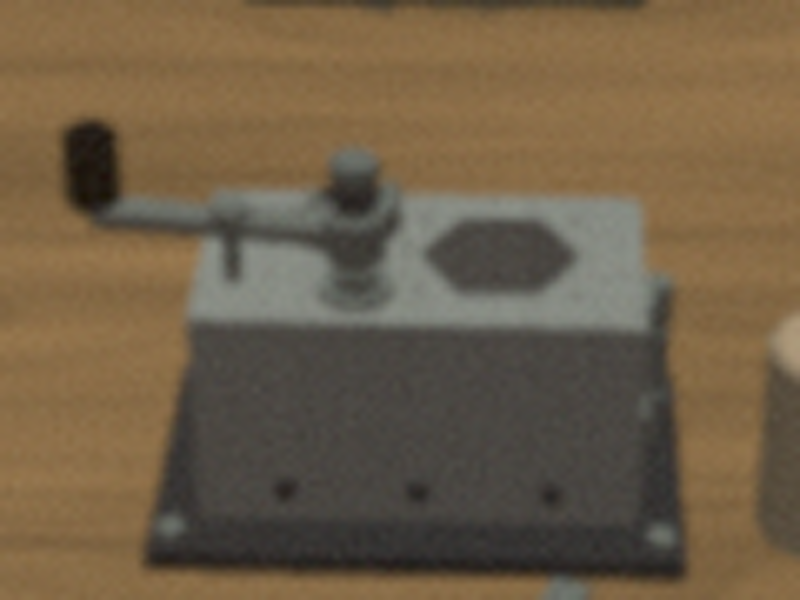

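```bash
cat > fit2.py <<'E'
from h import *
from workcell import bot
T=cam(bot.read_camera("top"));S=cam(bot.read_camera("scene"))
ct=lambda u,v:(235+(u+.5)/8-.5,150+(v+.5)/8-.5); cs=lambda u,v:(180+(u+.5)*.15-.5,165+(v+.5)*.15-.5)
O=[("T",(55,100,122),ct(92,96)),("T",(55,-100,122),ct(578,96)),("T",(-50,-100,122),ct(578,350)),("T",(-50,100,122),ct(92,347)),
("T",(30,-28,190),ct(406,130)),
("S",(55,-100,122),cs(190,325)),("S",(55,100,122),cs(665,330)),("S",(-50,-100,122),cs(215,193)),("S",(-50,100,122),cs(642,200)),("S",(30,-28,190),cs(353,155))]
B=[("T",(71,122,12),ct(57,88)),("T",(71,-122,12),ct(602,90)),("T",(-71,-122,12),ct(602,404)),("T",(-71,122,12),ct(57,400)),("S",(71,-122,12),cs(147,567)),("S",(71,122,12),cs(685,573))]
def f(x):
    C=dict(T=dict(T,e=T["e"]+x[4:7]),S=dict(S,e=S["e"]+x[7:10]))
    r=[proj(C[c],m2w(x,p))[0]-o for c,p,o in O]
    r+=[proj(C[c],m2w(x,np.add(p,(x[10],0,0))))[0]-o for c,p,o in B]
    k=m2w(x,knobp(x[3])); r+=[proj(C["T"],k)[0]-ct(693,163),proj(C["S"],k)[0]-cs(90,128)]
    return np.concatenate([np.ravel(r)/.5,x[4:10]/2.,[x[10]/2]])
s=least_squares(f,[603,-4,-.02,.1]+[0]*7,x_scale=[10,10,.1,.1]+[1]*7,loss="soft_l1")
m=s.x; print(np.round(m,3)); print(np.round(f(m)[:-7].reshape(-1,2)*.5,1).tolist())
np.save("m.npy",m)
C=dict(T,e=T["e"]+m[4:7])
for n,u,z in(("ramp start",468,122),("crest end",414,130),("wall R",382,138),("wall L",362,138)):
    w=ray(C,ct(u,285),z); a=m[2]; d=w[:2]-m[:2]; print(n,"mould y",-np.sin(a)*d[0]+np.cos(a)*d[1])
print("face shut",m2w(m,(-50,-30,85)),"spindle",m2w(m,(30,-28,122)))
print("knob",m2w(m,knobp(m[3])))
E
python3 fit2.py
```

```text
[ 6.06786e+02 -4.29300e+00 -1.70000e-02  1.26000e-01  6.06000e-01
 -1.06000e-01  1.86000e-01 -6.06000e-01  1.06000e-01 -4.22000e-01
  8.16800e+00]
[[0.3, 0.1], [-0.5, 0.2], [-0.3, -0.3], [0.0, -0.1], [0.2, -0.1], [-0.3, -0.2], [-1.9, 0.2], [-0.0, 0.0], [0.0, 0.1], [0.5, 1.0], [-0.1, -0.2], [0.0, -0.3], [0.3, -0.0], [-0.4, 0.2], [-0.3, -1.6], [1.1, -1.3], [0.3, 0.2], [0.2, 0.5]]
ramp start mould y -55.72776910117102
crest end mould y -33.0167573383038
wall R mould y -19.555906720743746
wall L mould y -11.345505904345622
face shut [556.27506299 -33.42411175  85.        ] spindle [636.29767917 -32.80694027 122.        ]
knob [ 619.82715987 -146.62135937  194.        ]
```

Emit:
arm_command:
  commands: "0 60 100 0 0.143; 0 90 160 0 0.143; 0 125 221 0 0.143; 0 125 221 0 0.143; 0 125 221 0 0.143; 0 125 221 0 0.143; 0 125 221 0 0.143; 0 125 221 30 0.143; 0 125 221 58 0.143; 0 125 221 58 0.143"

```text
time: 10.25
position: [673.0, -156.3, 171.3]
eef_rot: [-179.9, 0.0, 81.8]
contact_force: [-0.1, -0.7, 0.5]
opening: -0.1
```

```bash
cat > plan.py <<'E'
# rows for lever push: python plan.py  t'0 d0 then list of t',d ; relative to sensed pose
import sys; from h import *; from workcell import bot
m=np.load("m.npy"); S=m2w(m,(30,-28,122))[:2]
s=bot.sense(); p=s["position"]; yaw=np.radians(s["eef_rot"][2]); print(np.round(p,1),s["eef_rot"][2],s["contact_force"])
k=p[:2]-S; print("polar of TCP about spindle: ang",np.arctan2(-k[0],-k[1]),"r",np.hypot(*k))
xt=np.array([np.cos(yaw),np.sin(yaw)]); yt=np.array([np.sin(yaw),-np.cos(yaw)])
a=[float(v) for v in sys.argv[1:]]
for t,d in zip(a[::2],a[1::2]):
    q=S+115*np.array([-np.sin(t),-np.cos(t)])+d*np.array([np.cos(t),-np.sin(t)])-p[:2]
    print(t,d,"-> %.1f %.1f  turn %.3f"%(q@xt,q@yt,yaw-(np.pi/2-t)))
E
python3 plan.py .143 35 .143 27 .2 25 .25 25 .3 25 .35 25 .4 25 .45 25 .5 25 .55 25 .6 25 .65 25 .7 25 .75 25 .8 25 .85 25 .9 25 .95 25
```

```text
[ 673.  -156.3  171.3] 81.76529360014167 [-0.10548625 -0.73638212  0.45099292]
polar of TCP about spindle: ang -0.2893035358580826 r 128.80756060067668
0.143 35.0 -> 1.9 -19.0  turn -0.001
0.143 27.0 -> 1.9 -27.0  turn -0.001
0.2 25.0 -> 0.7 -35.6  turn 0.056
0.25 25.0 -> -0.1 -41.4  turn 0.106
0.3 25.0 -> -0.6 -47.3  turn 0.156
0.35 25.0 -> -0.8 -53.1  turn 0.206
0.4 25.0 -> -0.7 -59.0  turn 0.256
0.45 25.0 -> -0.3 -64.9  turn 0.306
0.5 25.0 -> 0.4 -70.7  turn 0.356
0.55 25.0 -> 1.4 -76.5  turn 0.406
0.6 25.0 -> 2.7 -82.3  turn 0.456
0.65 25.0 -> 4.2 -88.0  turn 0.506
0.7 25.0 -> 6.1 -93.5  turn 0.556
0.75 25.0 -> 8.2 -99.0  turn 0.606
0.8 25.0 -> 10.6 -104.4  turn 0.656
0.85 25.0 -> 13.2 -109.7  turn 0.706
0.9 25.0 -> 16.1 -114.8  turn 0.756
0.95 25.0 -> 19.3 -119.7  turn 0.806
```

Emit:
arm_command:
  commands: "0 2 -19 0 0; 0 2 -27 0 0; 0 1 -31 0 0.03; 0 1 -36 0 0.056; 0 0 -41 0 0.106; 0 -1 -47 0 0.156; 0 -1 -53 0 0.206; 0 -1 -59 0 0.256; 0 0 -65 0 0.306; 0 0 -71 0 0.356; 0 1 -77 0 0.406; 0 3 -82 0 0.456; 0 4 -88 0 0.506; 0 6 -94 0 0.556; 0 8 -99 0 0.606; 0 8 -99 0 0.606"

```text
time: 12.25
position: [577.4, -133.1, 172.7]
eef_rot: [180.0, -0.0, 47.1]
contact_force: [-0.7, 0.0, 0.7]
opening: 0.0
```

```bash
python3 plan.py .8 25 .85 25 .9 25 .95 25 1. 25 1.05 25 1.1 25 1.15 25 1.2 25
python3 - <<'E'
from workcell import bot
import cv2
c=bot.read_camera("top")["pixels"]; s=bot.read_camera("scene")["pixels"]
cv2.imwrite("pics/a3.png",cv2.hconcat([cv2.resize(c[140:240,235:335],(400,400),interpolation=2),cv2.resize(s[150:250,180:280],(400,400),interpolation=2)]))
E
```

```text
[ 577.4 -133.1  172.7] 47.0691155516784 [-0.73850293  0.01402962  0.65702085]
polar of TCP about spindle: ang 0.5308351208628421 r 116.32117231514606
0.8 25.0 -> -2.6 -6.1  turn 0.051
0.85 25.0 -> -3.4 -11.9  turn 0.101
0.9 25.0 -> -3.9 -17.8  turn 0.151
0.95 25.0 -> -4.1 -23.6  turn 0.201
1.0 25.0 -> -4.1 -29.5  turn 0.251
1.05 25.0 -> -3.7 -35.4  turn 0.301
1.1 25.0 -> -3.0 -41.2  turn 0.351
1.15 25.0 -> -2.1 -47.0  turn 0.401
1.2 25.0 -> -0.8 -52.8  turn 0.451
```

View pics/a3.png

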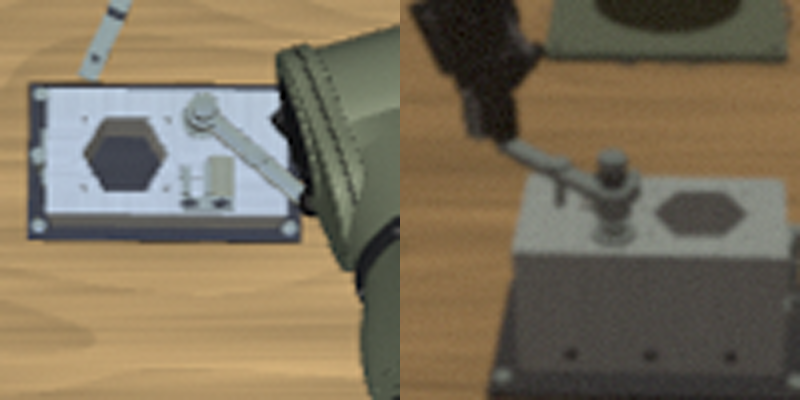

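Emit:
arm_command:
  commands: "0 -3 -6 0 0.051; 0 -3 -12 0 0.101; 0 -4 -18 0 0.151; 0 -4 -21 0 0.176; 0 -4 -24 0 0.201; 0 -4 -27 0 0.226; 0 -4 -30 0 0.251; 0 -4 -33 0 0.276; 0 -4 -35 0 0.301; 0 -4 -35 0 0.301"

```text
time: 13.6
position: [549.0, -112.1, 172.3]
eef_rot: [-180.0, 0.0, 29.8]
contact_force: [0.8, 0.4, 0.1]
opening: -0.3
```

```bash
python3 plan.py 1.1 25 1.15 25 1.2 25 1.25 25 1.3 25 1.35 25
```

```text
[ 549.  -112.1  172.3] 29.83484906631518 [0.82709563 0.44118974 0.12714386]
polar of TCP about spindle: ang 0.8334964316075901 r 117.98425976826667
1.1 25.0 -> -0.9 -6.1  turn 0.050
1.15 25.0 -> -1.7 -12.0  turn 0.100
1.2 25.0 -> -2.2 -17.8  turn 0.150
1.25 25.0 -> -2.4 -23.7  turn 0.200
1.3 25.0 -> -2.4 -29.6  turn 0.250
1.35 25.0 -> -2.0 -35.4  turn 0.300
```

Emit:
arm_command:
  commands: "0 0 -3 0 0.025; 0 -1 -6 0 0.05; 0 -1 -9 0 0.075; 0 -2 -12 0 0.1; 0 -2 -15 0 0.125; 0 -2 -18 0 0.15; 0 -2 -18 0 0.15"

```text
time: 14.48
position: [538.6, -98.6, 172.8]
eef_rot: [179.9, -0.0, 21.1]
contact_force: [1.5, -7.0, 6.3]
opening: -0.1
```

```bash
python3 plan.py 1.25 25 1.3 25 1.35 25 1.4 25
```

```text
[538.6 -98.6 172.8] 21.14134674450518 [ 1.47393906 -7.0405666   6.26168334]
polar of TCP about spindle: ang 0.9783460445687138 r 117.7418491668507
1.25 25.0 -> -1.3 -6.7  turn 0.048
1.3 25.0 -> -2.1 -12.5  turn 0.098
1.35 25.0 -> -2.6 -18.3  turn 0.148
1.4 25.0 -> -2.9 -24.2  turn 0.198
```

Emit:
arm_command:
  commands: "0 -1 -3 0 0.024; 0 -1 -6 0 0.048; 0 -2 -9 0 0.073; 0 -2 -12 0 0.098; 0 -2 -15 0 0.123; 0 -3 -18 0 0.148; 0 -3 -18 0 0.148"

```text
time: 15.35
position: [529.0, -82.1, 172.6]
eef_rot: [180.0, -0.0, 12.7]
contact_force: [-0.0, -0.3, 0.8]
opening: 0.1
```

```bash
python3 plan.py 1.4 25 1.45 25 1.5 25 1.55 25 1.6 25
```

```text
[529.  -82.1 172.6] 12.685380648726722 [-0.01133354 -0.3222494   0.79774806]
polar of TCP about spindle: ang 1.1401155989524128 r 118.10692508813197
1.4 25.0 -> -0.6 -5.4  turn 0.051
1.45 25.0 -> -1.4 -11.2  turn 0.101
1.5 25.0 -> -1.9 -17.1  turn 0.151
1.55 25.0 -> -2.1 -23.0  turn 0.201
1.6 25.0 -> -2.1 -28.8  turn 0.251
```

Run:
```python
from workcell import bot
import cv2
c=bot.read_camera("top")["pixels"]; s=bot.read_camera("scene")["pixels"]
cv2.imwrite("pics/a4.png",cv2.hconcat([cv2.resize(c[150:225,245:320],(400,400),interpolation=2),cv2.resize(s[160:235,190:265],(400,400),interpolation=2)]))
```

```text
(no output)
```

View pics/a4.png

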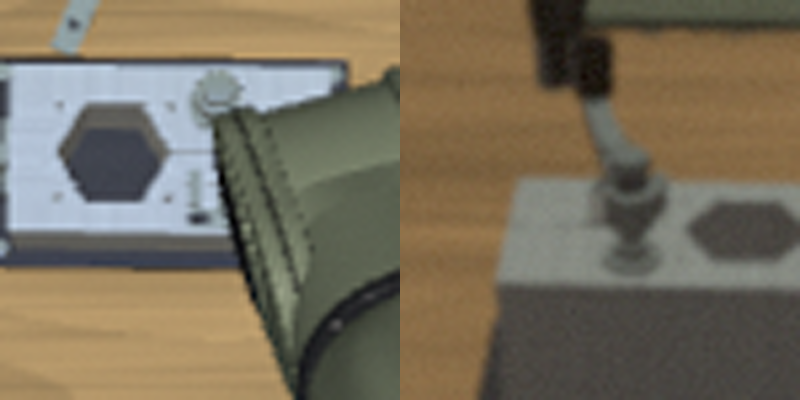

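Run:
```python
from h import *; from workcell import bot
m=np.load("m.npy"); S=cam(bot.read_camera("scene")); S["e"]=S["e"]+m[7:10]
for t in(1.2,1.3,1.35,1.4,1.45,1.5,1.6):
  for l in(6,14):
    k=m2w(m,knobp(t,l)); q=[(proj(S,k-[0,0,h])[0]-[190,160])*5.333 for h in(0,36)]; print(t,l,np.round(q).tolist())
print([d["rect"] for d in bot.boxes_of("scene","knob_top")])
```

```text
1.2 6 [[168.0, 49.0], [170.0, 103.0]]
1.2 14 [[168.0, 37.0], [170.0, 91.0]]
1.3 6 [[188.0, 47.0], [189.0, 100.0]]
1.3 14 [[187.0, 34.0], [189.0, 89.0]]
1.35 6 [[197.0, 46.0], [199.0, 99.0]]
1.35 14 [[197.0, 33.0], [199.0, 88.0]]
1.4 6 [[207.0, 45.0], [209.0, 99.0]]
1.4 14 [[207.0, 33.0], [208.0, 87.0]]
1.45 6 [[217.0, 44.0], [218.0, 98.0]]
1.45 14 [[217.0, 32.0], [218.0, 86.0]]
1.5 6 [[227.0, 44.0], [228.0, 98.0]]
1.5 14 [[227.0, 32.0], [228.0, 86.0]]
1.6 6 [[247.0, 44.0], [248.0, 98.0]]
1.6 14 [[247.0, 32.0], [248.0, 86.0]]
[[230.8, 185.3, 19.2, 38.3], [231.1, 188.2, 14.1, 39.4]]
```

Emit:
arm_command:
  commands: "0 0 -2 0 0.02; 0 0 -4 0 0.035; 0 -1 -6 0 0.051; 0 -1 -8 0 0.068; 0 -1 -10 0 0.085; 0 -1 -11 0 0.1; 0 -1 -11 0 0.1"

```text
time: 16.42
position: [525.6, -71.0, 172.3]
eef_rot: [-180.0, 0.0, 7.1]
contact_force: [-0.1, -0.7, 0.6]
opening: -0.2
```

```bash
python3 plan.py 1.5 25 1.55 25 1.6 25
```

```text
[525.6 -71.  172.3] 7.0520755247823175 [-0.08877707 -0.70195757  0.55104936]
polar of TCP about spindle: ang 1.2384965917786375 r 117.10470399724258
1.5 25.0 -> -1.6 -5.4  turn 0.052
1.55 25.0 -> -2.4 -11.2  turn 0.102
1.6 25.0 -> -2.9 -17.1  turn 0.152
```

Emit:
arm_command:
  commands: "0 0 -1 0 0.01; 0 -1 -2 0 0.02; 0 -1 -3 0 0.03; 0 -1 -4 0 0.04; 0 -2 -5 0 0.052; 0 -2 -5 0 0.052"

```text
time: 17.18
position: [523.0, -66.4, 172.3]
eef_rot: [-180.0, -0.0, 4.1]
contact_force: [1.3, -0.5, -0.2]
opening: 0.1
```

```bash
cat > look.py <<'E'
import sys; from h import *; from workcell import bot
c=bot.read_camera("top")["pixels"]; s=bot.read_camera("scene")["pixels"]
cv2.imwrite(sys.argv[1],cv2.hconcat([cv2.resize(c[150:225,245:320],(400,400),interpolation=2),cv2.resize(s[160:235,190:265],(400,400),interpolation=2)]))
# darkest blob (knob) columns/rows in scene crop, knob region only
g=cv2.cvtColor(s,cv2.COLOR_BGR2GRAY)[158:185,222:250]; print(g)
E
python3 look.py pics/a5.png | head -0; python3 plan.py 1.55 25 1.6 25
```

```text
[523.  -66.5 172.3] 4.085380153582906 [-0.07151659 -0.89722737 -0.78045532]
polar of TCP about spindle: ang 1.281974950914542 r 118.22823618836274
1.55 25.0 -> -0.7 -6.4  turn 0.051
1.6 25.0 -> -1.5 -12.2  turn 0.101Exception ignored on flushing sys.stdout:
BrokenPipeError: [Errno 32] Broken pipe
```

View pics/a5.png

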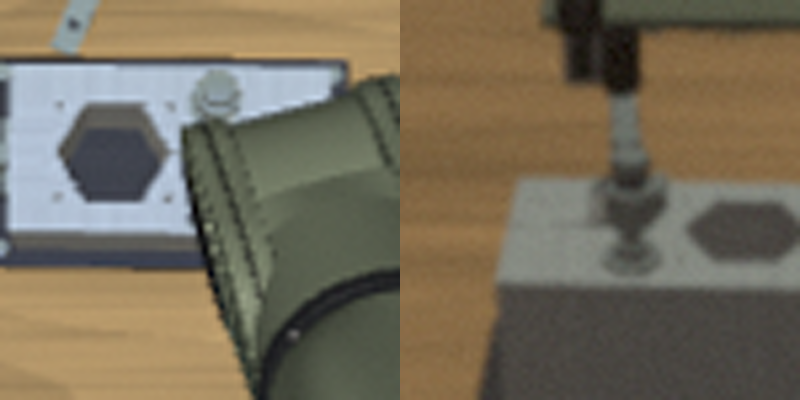

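Emit:
arm_command:
  commands: "0 0 -1 0 0.01; 0 0 -2 0 0.02; 0 0 -3 0 0.03; 0 0 -4 0 0.04; 0 0 -4 0 0.04"

```text
time: 17.9
position: [522.7, -62.5, 172.3]
eef_rot: [-180.0, 0.0, 1.8]
contact_force: [0.2, -2.1, -0.8]
opening: -0.2
```

Emit:
arm_command:
  commands: "0 0 -1 0 0.01; 0 0 -2 0 0.02; 0 0 -2 0 0.02"

```text
time: 18.27
position: [522.8, -60.4, 172.3]
eef_rot: [-180.0, -0.0, 0.6]
contact_force: [-0.3, 0.3, 0.4]
opening: 0.1
```

```bash
cat > prof.py <<'E'
from h import *; from workcell import bot
s=bot.read_camera("scene")["pixels"]; g=cv2.cvtColor(s,cv2.COLOR_BGR2GRAY)
for n,i in(("s4",None),("now",g)):
    if i is None: continue
    print(n,"rows158-190 cols 222-246"); print(i[160:190:1,222:246:2])
E
python3 prof.py; python3 -c "
import cv2;i=cv2.imread('pics/a5.png');print(cv2.cvtColor(cv2.resize(i[:,400:],(75,75),interpolation=3),6)[0:30,32:56:2])"
```

```text
now rows158-190 cols 222-246
[[ 29  31  27  26  72  87  85  87  86  89  87  89]
 [ 22  33  29  33  70  87  86  88  86  84  87  87]
 [ 24  34  29  25  66  81  79  80  84  82  80  83]
 [ 24  25  22  20  57  67  68  77  70  75  73  72]
 [ 20  32  30  29  42  48  51  48  52  58  56  59]
 [ 37  28  19  32  35  30  38  44  63  71  71  69]
 [ 58  22  26  30  33  29  21  45  84  97  96  91]
 [ 78  30  28  43  35  28  30  48  96 100 104 100]
 [ 80  31  28  49  32  23  28  49 104 109 106 104]
 [ 78  31  27  44  24  20  29  45 110 111 110 107]
 [ 82  26  21  49  28  22  21  42 107 108 111 107]
 [ 87  30  30  48  35  20  24  45 108 111 111 114]
 [ 91  33  29  48  32  27  23  50 113 110 112 112]
 [ 89  36  25  48  28  23  28  45 107 114 111 112]
 [ 88  42  40  54  37  22  17  39  99 108 110 111]
 [ 95  68  66  68  45  20  20  44  99 107 104 106]
 [107  92  88  93  59  30  26  54 103 106 105 106]
 [106 106 106 104  82  51  53  82 107 108 107 106]
 [109 108 107 111  94  82  87  99 109 107 108 111]
 [113 109 109 114  97 105 108 111 106 110 108 107]
 [114 112 114 114 101 110 110 112 109 114 114 113]

[... 1290 characters left out ...]
 62  28  32  60 103 107 105 104 106]
 [105 106 106  83  50  56  82 107 104 105 107 108]
 [109 109 109 100  85  89 107 110 107 108 106 109]
 [111 110 112 110 102 108 110 111 110 111 111 111]
 [111 113 112 113 107 111 106 111 112 113 115 114]
 [111 111 113 110 108 110 103 111 112 113 113 113]
 [108 106 110 106 103 112 101 108 110 111 109 112]
 [105 101 102 104 105 110 103 106 108 109 110 111]
 [105 103 108 103 108 110 107 105 108 107 109 108]
 [104 105 107 106 105 109 105 107 108 111 108 109]
 [106 106 106 103  95 104  97 109 108 109 112 109]
 [106 107 106 103  89 101  94 106 108 111 110 113]
 [106 107 106 106  97 106 105 103 108 110 108 107]
 [105 106 104 105  98 106 106  97 105 107 106 110]]
```

Emit:
arm_command:
  commands: "0 0 -1 0 0.009; 0 0 -2 0 0.017; 0 0 -3 0 0.026; 0 0 -3 0 0.026"

```text
time: 18.82
position: [522.7, -57.5, 172.4]
eef_rot: [-180.0, -0.0, -0.9]
contact_force: [1.1, 0.2, -0.5]
opening: 0.1
```

```bash
cat > prof.py <<'E'
from h import *; from workcell import bot
s=bot.read_camera("scene")["pixels"]; g=cv2.cvtColor(s,cv2.COLOR_BGR2GRAY).astype(float)
r=g[168:173].mean(0); e=next(c for c in range(228,250) if r[c]>70)   # right edge of knob
e=e-1+(70-r[e-1])/(r[e]-r[e-1])
cc=int(round(e-3.5)); p=g[:,cc-1:cc+2].mean(1); b=next(i for i in range(170,195) if p[i]>60); b=b-1+(60-p[b-1])/(p[b]-p[b-1])
q=bot.sense(); print("right edge %.2f bottom %.2f"%(e,b),np.round(q["position"],1),np.round(q["contact_force"],1))
E
python3 prof.py
```

```text
right edge 237.84 bottom 177.28 [522.7 -57.6 172.4] [ 0.4 -0.5  0. ]
```

Emit:
arm_command:
  commands: "0 0 -1 0 0.009; 0 0 -2 0 0.017; 0 0 -2 0 0.017"

```text
time: 19.25
position: [522.7, -55.6, 172.3]
eef_rot: [-180.0, -0.0, -1.8]
contact_force: [-0.3, 0.1, 0.0]
opening: 0.0
```

```bash
python3 prof.py
```

```text
right edge 238.53 bottom 177.27 [522.7 -55.6 172.3] [-0.9  0.2 -0. ]
```

Emit:
arm_command:
  commands: "0 0 -1 0 0.009; 0 0 -2 0 0.017; 0 0 -2 0 0.017"

```text
time: 19.68
position: [522.7, -53.6, 172.3]
eef_rot: [-180.0, 0.0, -2.8]
contact_force: [0.9, -0.6, -0.1]
opening: 0.1
```

```bash
python3 prof.py
```

```text
right edge 239.80 bottom 178.59 [522.7 -53.7 172.3] [-0.4 -0.7 -0.2]
```

Emit:
arm_command:
  commands: "0 0 -1 0 0.009; 0 0 -2 0 0.014; 0 0 -2 0 0.014"

```text
time: 20.1
position: [522.8, -51.6, 172.3]
eef_rot: [-180.0, 0.0, -3.6]
contact_force: [-0.7, -0.4, -0.1]
opening: 0.0
```

```bash
python3 prof.py
```

```text
right edge 239.76 bottom 178.90 [522.8 -51.7 172.3] [-0.8  0.3  0.8]
```

Emit:
arm_command:
  commands: "0 0 8 0 0; 0 0 12 0 0; 0 0 12 -35 0; 0 0 12 -45 0; 0 -3 -10 -45 0; 0 -3 -24 -45 0; 0 -3 -24 -45 0; 0 -3 -24 -36 0; 0 -3 -24 -28 0; 0 -3 -24 -28 0"

```text
time: 21.4
position: [521.0, -28.0, 199.5]
eef_rot: [180.0, 0.1, -3.6]
contact_force: [0.2, 0.9, -0.1]
opening: 0.3
```

```bash
python3 prof.py; python3 look.py pics/a6.png >/dev/null
```

```text
right edge 211.58 bottom 18.00 [521.2 -27.9 199.9] [ 0.3  0.3 -1.1]
```

View pics/a6.png

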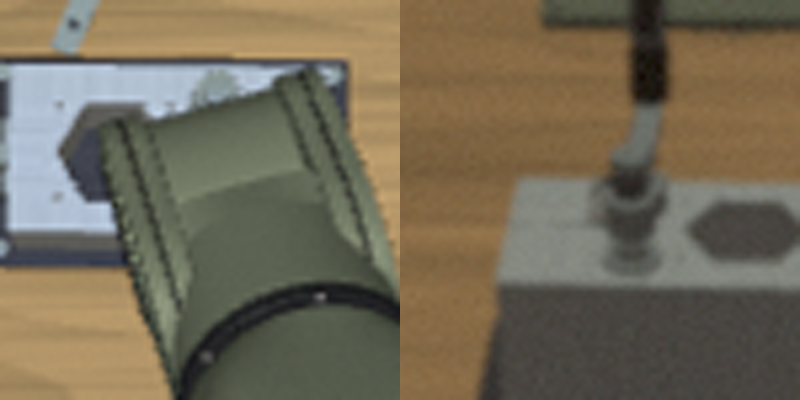

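Emit:
arm_command:
  commands: "0 0 0 2 0; 0 0 0 4 0; 0 0 0 5 0; 0 0 0 6 0; 0 0 0 7 0; 0 0 0 7 0"

```text
time: 22.3
position: [521.3, -27.6, 193.3]
eef_rot: [-180.0, 0.0, -3.6]
contact_force: [-0.3, -0.2, 0.7]
opening: -0.1
```

Emit:
arm_command:
  commands: "0 0 0 1 0; 0 0 0 2 0; 0 0 0 2 0"

```text
time: 22.68
position: [521.3, -27.6, 191.3]
eef_rot: [-180.0, 0.0, -3.6]
contact_force: [-0.6, -0.4, 0.2]
opening: -0.2
```

Emit:
arm_command:
  commands: "0 0 0 1 0; 0 0 0 1.5 0; 0 0 0 1.5 0"

```text
time: 23.05
position: [521.3, -27.6, 189.8]
eef_rot: [-180.0, -0.0, -3.6]
contact_force: [-0.5, 0.7, 0.5]
opening: 0.2
```

Emit:
arm_command:
  commands: "0 0 0 0.5 0; 0 0 0 1 0; 0 0 0 1 0"

```text
time: 23.42
position: [521.3, -27.6, 188.8]
eef_rot: [-180.0, 0.0, -3.6]
contact_force: [-1.4, -0.1, 1.2]
opening: -0.0
```

Emit:
arm_command:
  commands: "0 0 0 0.5 0; 0 0 0 1 0; 0 0 0 1 0"

```text
time: 23.8
position: [521.3, -27.6, 187.8]
eef_rot: [-180.0, 0.0, -3.6]
contact_force: [-1.7, -0.1, 1.0]
opening: -0.0
```

Emit:
arm_command:
  commands: "0 0 0 0.5 0; 0 0 0 1 0; 0 0 0 1 0"

```text
time: 24.18
position: [521.2, -27.6, 186.9]
eef_rot: [-180.0, 0.0, -3.6]
contact_force: [-4.3, 0.0, 6.9]
opening: -0.2
```

```bash
python3 look.py pics/a7.png >/dev/null;python3 plan.py
```

```text
[521.2 -27.6 186.9] -3.6099960592407077 [-2.64956682  0.55190983  5.80828683]
polar of TCP about spindle: ang 1.6158968009098647 r 115.23806227929198
```

View pics/a7.png

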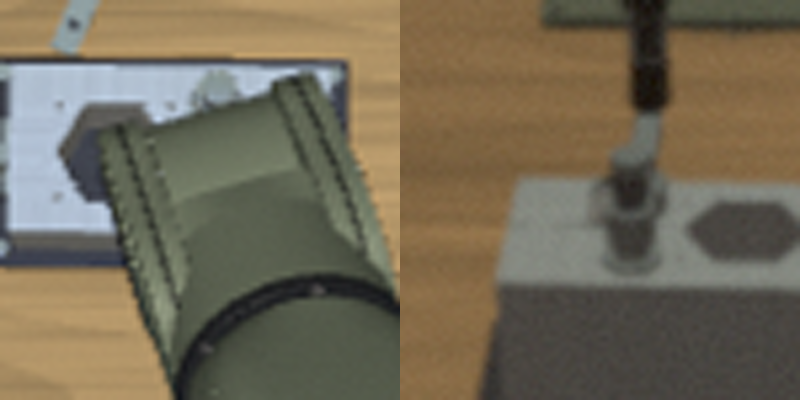

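Emit:
arm_command:
  commands: "0 0 0 0.3 0; 0 0 0 0.6 0; 0 0 0 0.6 0"

```text
time: 24.65
position: [521.0, -27.6, 186.4]
eef_rot: [180.0, 0.0, -3.6]
contact_force: [-5.2, 0.6, 10.1]
opening: 0.4
```

Emit:
arm_command:
  commands: "0 0 0 0 0; 0 0 0 0 0; 0 0 0 0 0; 0 0 0 0 0"

```text
time: 25.15
position: [521.0, -27.6, 186.4]
eef_rot: [180.0, 0.0, -3.6]
contact_force: [-5.1, 0.0, 10.7]
opening: 0.1
```

Emit:
arm_command:
  commands: "0 0 0 -3 0; 0 0 0 -20 0; 0 0 0 -60 0; 0 0 50 -80 0; 0 -40 100 -80 0; 0 -80 160 -80 0; 0 -90 220 -80 0; 0 -90 220 -80 0; 0 -90 220 -80 0"

```text
time: 26.28
position: [417.8, -241.6, 266.2]
eef_rot: [-180.0, -0.0, -3.7]
contact_force: [0.4, 0.0, -0.6]
opening: -0.5
```

```bash
python3 prof.py
python3 - <<'E'
from h import *; from workcell import bot
m=np.load("m.npy"); cs=bot.read_camera("scene"); c=bot.read_camera("top"); S=cam(cs); S["e"]=S["e"]+m[7:10]
for l in(0,3,6,14):
    k=m2w(m,knobp(1.6,l)); print(l,[np.round(proj(S,k-[0,0,h])[0],2).tolist() for h in(0,36)])
cv2.imwrite("pics/a8.png",cv2.hconcat([cv2.resize(c["pixels"][150:225,245:320],(400,400),interpolation=2),cv2.resize(cs["pixels"][160:235,190:265],(400,400),interpolation=2)]))
E
```

```text
right edge 178.00 bottom 249.00 [ 418.1 -240.7  266.2] [0.2 0.4 0.6]
0 [[236.33, 169.99], [236.47, 180.02]]
3 [[236.32, 169.14], [236.46, 179.2]]
6 [[236.31, 168.29], [236.45, 178.37]]
14 [[236.28, 166.0], [236.42, 176.16]]
```

View pics/a8.png

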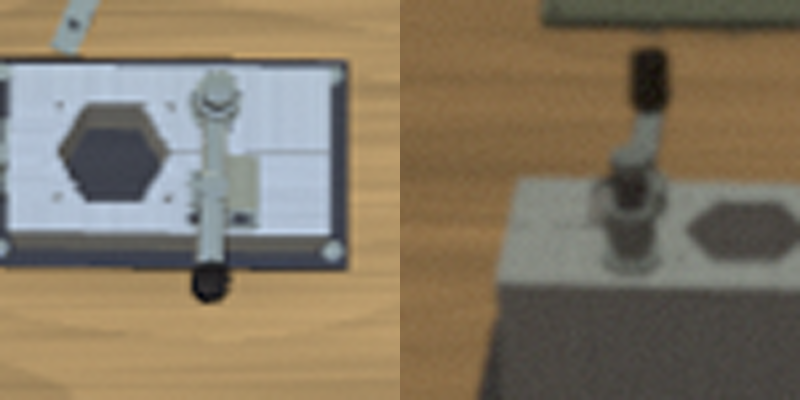

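Run:
```python
from h import *; from workcell import bot
B=[]
for _ in range(4):
    g=cv2.cvtColor(bot.read_camera("scene")["pixels"],6).astype(float); p=g[:,235:238].mean(1)
    b=next(i for i in range(174,195) if p[i]>60); B.append(b-1+(60-p[b-1])/(p[b]-p[b-1]))
print(B,np.round(p[164:186]))
```

```text
[np.float64(180.52941176470588), np.float64(180.58928571428572), np.float64(180.52678571428572), np.float64(180.54954954954954)] [ 52.  61.  86. 100.  87.  52.  25.  30.  25.  27.  27.  21.  24.  24.
  26.  26.  40.  77. 104. 111. 110. 112.]
```

Run:
```python
import cv2,numpy as np
for n in (6,7,8):
    i=cv2.cvtColor(cv2.resize(cv2.imread(f"pics/a{n}.png")[:,400:],(75,75),interpolation=3),6).astype(float); p=i[:,45:48].mean(1)
    b=next(k for k in range(14,35) if p[k]>60); print(n,160+b-1+(60-p[b-1])/(p[b]-p[b-1]))
```

```text
6 178.93103448275863
7 180.54716981132074
8 180.54807692307693
```

```bash
python3 -c "
from workcell import bot
print(bot.job_done(), bot.sense()['time'])"
```

```text
the job is handed in; nothing more can be done
the job is handed in; nothing more can be done
```

The mould is shut and the lever is down in the notch. I handed the job in at about 27 s of the 69 s allowed; no verdict came back.

- **Hinged half:** I pushed it shut slowly with closed fingers. It stopped rigidly at about 21 N, well under the 50 N limit, and the later pictures show it shut.
- **Lever:** I pushed the knob sideways so it could slide up the fingers. It took about 7 N on the ramp, and in the pictures it rode at crest height (about 14 mm lift). It dropped into the notch at a turn of about 1.6 rad, with no force felt from the stop wall.
- **Pressing home:** I pressed the knob to about 10 N. It sank about 6 mm, and the last half millimetre of pressing did not move it, so I take it to be on the bottom of the notch.
- **Robot and bystanders:** The arm is about 240 mm away and touching nothing. It went near no bystander, but I took no final picture of all of them.

**Checks that disagreed:**
- Measured from crest height, the camera puts the final lift at about 2 mm, just over the 1.5 mm limit. I trusted the 6 mm press travel and the rigid stop instead, because that same camera scale also read too high just after the drop (about 8 mm, where 3 to 6 is possible).
- The knob took less force on the way down than the stated 2 to 4 N, reading only about 1 N.

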